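# Load a bangle on the expanding chuck and set its thumbscrew

### The arm

A 6-joint arm with a two-finger parallel gripper is mounted at the origin on the work surface. World frame = base frame: x ahead of the robot, y to its left, z up, the work surface at z = 0. Lengths are in m, angles in rad, forces in N, time in s.
With the tool pointing down it reaches from about 0.25 to 0.8 m from the base axis. Payload 3.9 kg.
Tool frame: the origin (TCP) lies between the finger pads, 19 mm behind the fingertips; this is the grasp point; z points along the fingers, x is the direction in which the jaws open and shut, and the axes are right-handed (so a half turn about z gives the same grasp; the last joint's range is limited). The gripper opens to 85 mm and grips with 20 to 120 N. Pads are 22 mm wide; open, the fingers measure 114 mm over their backs; the gripper's body (76 mm by 85 mm) begins 54 mm behind the grasp point. The pads swing forward as they close: fully open they stand 13 mm farther back than shut.
Start: joints at [1.22, 0.26, -0.138, 1.173, 0, 1.571], TCP at [0.18, 0.493, 0.25] pointing down, gripper open.
Joint ranges: [-2.78, 2.78], [-0.83, 1.72], [-1.28, 1.37], [-1.9, 2.12], [-1.57, 1.48], [-3.14, 3.14]. Speed limits (rad/s): [2.57, 2.57, 3.14, 3.14, 3.14, 3.14].

### API

Orientations are given as a unit quaternion [x, y, z, w].
In Python, from workcell import r gives the robot as it stands.
- The arm moves only by the tool play_rows, never from a script. Its argument "moves" is a list of rows, each a list of 6 numbers: the shift along the world's x, y, z in units of 30 mm (1.0 is 30 mm), then the turn, a rotation vector about the world's x, y, z in units of 8 degrees (1.0 is 8 degrees). In form: [[tx, ty, tz, wx, wy, wz], ...]. A call has 1 to 5 rows; each row shifts and turns the commanded pose from where the row before left it; what a row does not reach is not made up. A row lasts 1/8 s, in which the tool goes at most 62.5 mm and 10.7 degrees, less where a joint would pass 70% of its speed; a pose out of reach is approached as far as the arm can. A call is refused whole if a number of a shift passes 1 or a number of a turn 1, either way. A call with a gripper value outside its range is refused whole. "gripper" is the finger opening in mm, from 0 to 85.4, set as the call begins (left out, the last holds). The fingers move at their own pace and stop on an object; the grip force is fixed at half the most. Time passes only in rows, so rows that do not move let the fingers close. It gives the time, the measured TCP pose, the force and the opening at its end, in the units of the state.
- r.get_obs(): the state, without advancing time (a new reading comes with each control period).
- r.read_camera(name): name is "scene" or "side" or "wrist"; returns the picture (480x640x3 uint8, red, green, blue); there is no depth.
- r.camera_info(name): a dict with "mtx" (3x3 intrinsics, pixels), "R" (3x3) and "t" (3): a world point X has camera coordinates R X + t. Camera axes: x right, y down, z forward; pixel columns grow to the right and rows downward; lengths in m; the calibration is good to about 2 mm. The wrist camera is an equidistant fisheye: a pixel r from the principal point sees the ray r / f radians off the axis. A picture is of the moment at which its call begins: read the wrist's pose just before it. camera_info takes no time and is no camera call; for the wrist camera it gives the pose at the moment of the call.
- r.sign_off(): hands the job in, once; it reports no verdict.
The state is a dict: "clock": time; "q": joint angles; "joint_vel": joint speeds; "joint_torque": joint torques, N m; "ee_pos": TCP position; "tool_rot": TCP orientation; "force": force on the tool from outside, world axes, zero at the start; "ft_torque": the same for the moment, N m; "width": opening from 0.0 (shut) to 1.0 (fully open).
Only numpy, scipy, OpenCV 4.12 (cv2) and the standard library are available. Lean on these libraries where they do the work, as an engineer would, in place of code of your own. Each camera call takes 0.05 s, during which the arm holds its last target. There are 200 camera calls.

### The job

Put the broad brass bangle over the three jaws of the chuck so that it lies flat on the shoulder, and let go of it. Then turn the chuck's thumbscrew clockwise until it seats, back it off a quarter turn so that the bangle is just free to be turned for soldering, and finish still gripping the screw there so it cannot creep. Leave the other things on the bench where they are.

Things in the scene. Friction and masses are not known exactly. Their poses are not given: they have to be found in the camera images.
- bangle: the broad brass bangle, the largest ring on the bench: outside diameter 68 mm, inside diameter 54 mm, 16 mm high, about 0.13 kg, lying flat on the 6 mm thick steel slab; origin at the centre of its underside, z up. It can be gripped across its outside diameter
- bangle_mid (a point): centre of the bangle, on its axis, at half height (8 mm above its underside)
- chuck: steel expanding chuck, vertical axis, fixed on the slab: round foot 110 mm across, 10 mm high; 44 mm neck; flat round shoulder 62 mm across, its top 35 mm above the origin; on it three dark jaw pins 15 mm high and, in the middle, a brass thumbscrew whose top is 86 mm above the origin. Origin: centre of the foot's underside, z up; yaw varies
- chuck_seat (a point): point on the chuck's axis 43 mm above its origin (8 mm above the shoulder), where the bangle's centre is when it lies on the shoulder. The jaw pins (chamfered tops) reach 23 mm from the axis at screw value 0 and move out in step with the screw to 26.6 mm when it is seated
- screw_grip (a point): point on the axis of the thumbscrew, 75 mm above the chuck's origin: the TCP height to grip its wing from above. The wing is an upright flat brass bar 40 mm long (along this point's x), 10 mm thick (y; the fingers close across this) and 30 mm high, from 56 to 86 mm above the chuck's origin, on a collar 26 mm across. It turns with the screw, at constant height
- screw (a joint): angle of the thumbscrew in rad, growing as it is turned clockwise seen from above; the wing's yaw is the chuck's yaw minus this value. It starts somewhere between 0.55 and 1.5, turns with light friction (0.05 N m), stays where it is left, and seats against a hard stop at 3.4
- thin_bangle: bystander: thin brass ring 48 mm across, 6 mm high, too small for the chuck; origin at the centre of its underside
- ring_a: bystander: brass ring 26 mm across, 6 mm high; origin at the centre of its underside
- ring_b: bystander: brass ring 30 mm across, 5 mm high; origin at the centre of its underside
- stone_pot: bystander: round dark steel pot 84 mm across, 30 mm high, with purple stones in it, beyond the work; origin at the centre of its underside
- solder_block: bystander: pale soldering block 60 x 90 x 25 mm, beyond the work; origin at the centre of its underside
- hammer: bystander: hammer 220 mm long lying at the robot's left, handle along its -x; origin under its middle
- pliers: bystander: pliers 150 mm long, 12 mm high, with yellow grips, lying at the robot's right; origin under the pivot
Things that resemble listed ones, but are neither listed nor needed, are in the scene too. Of the things shaped like the bangle, the brass one is meant.

How it is judged:
On the way, in this order (a step that is already met when the one before it is completed fails the run):
1. the bangle lies on the chuck's shoulder round the jaws and the fingers have let go of it (horizontal distance between bangle_mid and chuck_seat below 0.006 m and z of bangle_mid in the frame of chuck_seat between -0.004 and 0.004 m and contact force between the fingers and bangle below 0.3 N), for 0.2 s.
2. the thumbscrew is seated (within 0.06 rad of its stop) (value of joint screw above 3.34 rad), for 0.1 s.
At the end, for the whole second after the job is handed in: The bangle lies flat on the shoulder, centred on the chuck within 6 mm and within 4 mm of its seated height, not gripped; the thumbscrew stands a quarter turn back from its seat (1.83 rad, within 0.26 rad or 15 degrees), still, and the fingers are gripping its wing with more than 2 N (all of step 1 and value of joint screw between 1.57 and 2.09 rad and velocity of joint screw between -0.05 and 0.05 rad/s and contact force between the fingers and screw above 2 N); the arm keeps its last pose, push and grip.
It fails at once if one of the other things on the bench is disturbed (moved more than 25 mm) (distance of any of thin_bangle, ring_a, ring_b, stone_pot, solder_block, hammer, pliers from where it was at the start of the episode above 0.025 m).
It also fails if it takes over 58 s, if anything falls off the work surface, if the arm or the gripper's body presses on something with over 40 N, if the wrist force passes 120 N, or if a joint passes its speed limit or range.

## Working session

There is one attempt and no reset: what is moved stays moved. The work goes in short steps, Python scripts to look and compute and a tool call to move; the robot and the scene stay as the last step left them, time stands still between calls to the robot, and variables do not carry over. Pictures are saved under pics/ and viewed, about 8 in all and at most 12, crops included, and the job is handed in when it is done.

Besides the shell and the picture viewer there is one more tool, called after "Request:" as name([rows], argument=value, ...), one row to a line, values as JSON. play_rows: Moves the arm, as the interface text tells. Its arguments: {"type":"object","properties":{"moves":{"type":"array","items":{"type":"array","items":{"type":"number"}}},"gripper":{"type":"number"}},"required":["moves"]}

```bash
mkdir -p pics; ls
python3 - <<'E'
from workcell import r
import cv2
for n in ["scene","side"]:
    cv2.imwrite(f"pics/{n}0.png", r.read_camera(n)[:,:,::-1]); i=r.camera_info(n); print(n,i)
print(r.get_obs())
E
```

```text
pics
scene {'mtx': array([[515.97728516,   0.        , 312.24035011],
       [  0.        , 515.97728516, 244.56940576],
       [  0.        ,   0.        ,   1.        ]]), 'R': array([[-0.14469529,  0.9893479 , -0.01593731],
       [ 0.64038955,  0.08135618, -0.76372927],
       [-0.75429735, -0.12071412, -0.64533991]]), 't': array([ 0.05477492, -0.26017919,  1.52548669])}
side {'mtx': array([[496.14680923,   0.        , 318.36324664],
       [  0.        , 496.14680923, 231.67534853],
       [  0.        ,   0.        ,   1.        ]]), 'R': array([[ 0.94672961, -0.32179055, -0.01240556],
       [-0.23830834, -0.67416879, -0.6990748 ],
       [ 0.21659222,  0.66479115, -0.71494093]]), 't': array([-0.49330478,  0.18148845,  1.1477595 ])}
{'clock': 0.1, 'q': array([ 1.22001439e+00,  2.60617285e-01, -1.39264076e-01,  1.17269232e+00,
        3.65764248e-05,  1.57083263e+00]), 'joint_vel': array([-0.00136668, -0.00052892,  0.00344443, -0.00127194, -0.00138862,
       -0.00028698]), 'joint_torque': array([ 1.41562236e-03, -4.06507659e+01,  2.54528046e+01,  1.01308108e-02,
        4.30269017e-05,  9.93264052e-06]), 'ee_pos': array([0.18019442, 0.49248114, 0.24923956]), 'tool_rot': array([ 8.19653980e-01,  5.72858240e-01, -7.38866040e-04,  4.94122631e-04]), 'force': array([0.0293547 , 0.87108899, 0.24424042]), 'ft_torque': array([-0.0170926 , -0.00271289,  0.01976571]), 'width': 0.998111066013322}
```

View pics/scene0.png

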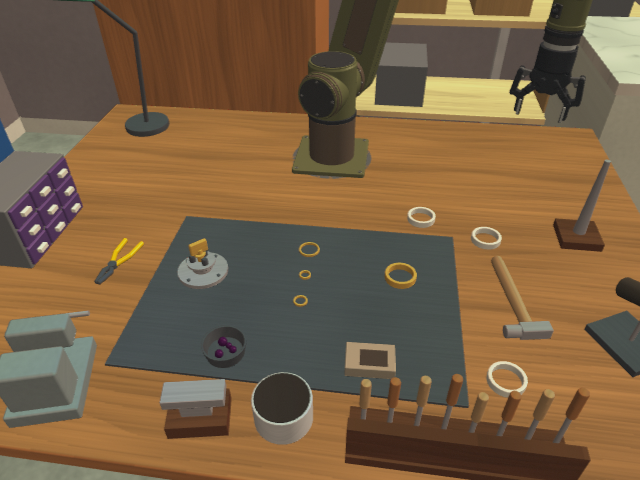

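View pics/side0.png

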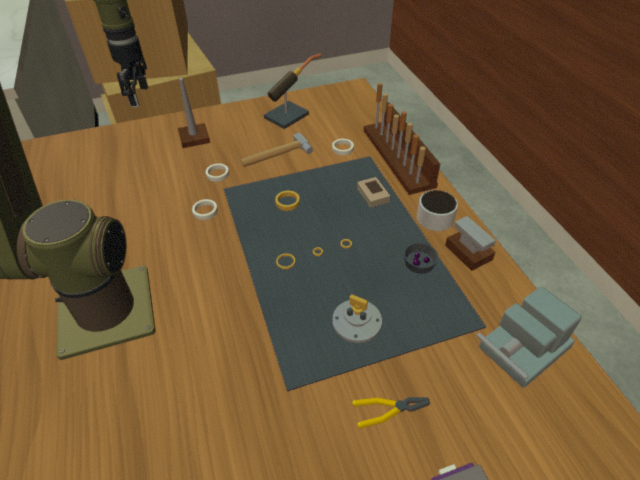

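Scene view: the brass bangle is at (401,275). Things it could be confused with are the thin brass ring (310,249), the small brass rings (305,274) and (301,300), and the silver or white rings (421,216), (486,238) and (507,379). By description I choose (401,275). The chuck is at (203,265) and its brass wing at (200,250). In the side view the bangle is at (287,200) and the chuck at (357,320).

```bash
cat > h.py <<'E'
import numpy as np, cv2
from workcell import r
def ray(name,px,info=None):
    i=info or r.camera_info(name); K=i["mtx"]; R=i["R"]; t=i["t"]
    x=(px[0]-K[0,2])/K[0,0]; y=(px[1]-K[1,2])/K[1,1]
    if name=="wrist":
        th=np.hypot(x,y); s=np.sin(th)/max(th,1e-9); d=np.array([x*s,y*s,np.cos(th)])
    else: d=np.array([x,y,1.])
    return -R.T@t, R.T@d
def onplane(name,px,z,info=None):
    o,d=ray(name,px,info); return o+d*(z-o[2])/d[2]
def cross(n1,p1,n2,p2):
    o,d=ray(n1,p1); P,e=ray(n2,p2); A=np.stack([d,-e],1); s=np.linalg.lstsq(A,P-o,rcond=None)[0]
    a,b=o+s[0]*d,P+s[1]*e; return (a+b)/2,np.linalg.norm(a-b)
def brass(rgb):
    h=cv2.cvtColor(rgb,cv2.COLOR_RGB2HSV); return cv2.inRange(h,(14,110,70),(32,255,255))
def blobs(m,roi,amin=20):
    x0,y0,x1,y1=roi; z=np.zeros_like(m); z[y0:y1,x0:x1]=m[y0:y1,x0:x1]
    return sorted([c for c in cv2.findContours(z,cv2.RETR_EXTERNAL,cv2.CHAIN_APPROX_NONE)[0] if cv2.contourArea(c)>amin],key=cv2.contourArea,reverse=True)
E
python3 - <<'E'
from h import *
R={"scene":((370,250,435,300),(165,225,240,295)),"side":((265,180,310,220),(325,285,390,345))}
tiles=[];P={}
for n in R:
    im=cv2.imread(f"pics/{n}0.png"); m=brass(im[:,:,::-1].copy())
    for k,roi in enumerate(R[n]):
        bs=blobs(m,roi); 
        c=bs[0]; h=cv2.convexHull(c); x,y,w,hh=cv2.boundingRect(h); M=cv2.moments(h); p=(M['m10']/M['m00'],M['m01']/M['m00']); P[n,k]=p
        print(n,k,[cv2.contourArea(b) for b in bs],(x,y,w,hh),p, cv2.minAreaRect(h), onplane(n,p,.014 if k==0 else .077))
        if k==1:
            hs=cv2.cvtColor(im,cv2.COLOR_BGR2HSV); g=cv2.inRange(hs,(0,0,120),(180,60,255))
            b=blobs(g,roi); e=cv2.fitEllipse(cv2.convexHull(b[0])); print(' foot',e,onplane(n,e[0],.016))
        x0,y0,x1,y1=roi; tiles.append(cv2.resize(im[y0:y1,x0:x1],(400,300),interpolation=cv2.INTER_CUBIC))
print(cross("scene",P["scene",0],"side",P["side",0]),cross("scene",P["scene",1],"side",P["side",1]))
for nm,p1 in [("thin",(310,249)),("a",(305,274)),("b",(301,300))]: print(nm,onplane("scene",p1,.009))
cv2.imwrite("pics/crop.png",np.vstack([np.hstack(tiles[:2]),np.hstack(tiles[2:])]))
E
```

```text
scene 0 [639.5] (385, 262, 32, 27) (400.25801526717555, 275.1623409669211) ((400.5, 275.0), (26.0, 31.0), 90.0) [0.49946776 0.21004682 0.014     ]
scene 1 [261.0, 209.5] (189, 238, 19, 24) (198.37201365187713, 249.02787258248006) ((199.2413787841797, 250.60342407226562), (20.6121826171875, 19.683706283569336), 68.19859313964844) [ 0.54072163 -0.21915668  0.077     ]
 foot ((202.85142517089844, 268.9528503417969), (34.529666900634766, 50.66156005859375), 82.7205810546875) [ 0.53719252 -0.22008225  0.016     ]
side 0 [375.5] (275, 190, 25, 21) (287.1536157466838, 200.06546854942235) ((287.0, 200.0), (20.0, 24.0), 90.0) [0.50018438 0.20875175 0.014     ]
side 1 [215.0] (350, 294, 17, 21) (357.57142857142856, 303.9141414141414) ((358.0, 304.0), (16.0, 20.0), 0.0) [ 0.53302937 -0.22734342  0.077     ]
 foot ((356.72607421875, 319.590576171875), (40.30075454711914, 49.0100212097168), 95.59962463378906) [ 0.53447184 -0.22593099  0.016     ]
(array([0.50000771, 0.20964176, 0.0138833 ]), np.float64(0.0011948072400603975)) (array([ 0.53460202, -0.22271071,  0.07091308]), np.float64(0.0013010983130579872))
thin [0.43265406 0.00282168 0.009     ]
a [0.51703141 0.00438257 0.009     ]
b [0.59538737 0.00830646 0.009     ]
```

View pics/crop.png

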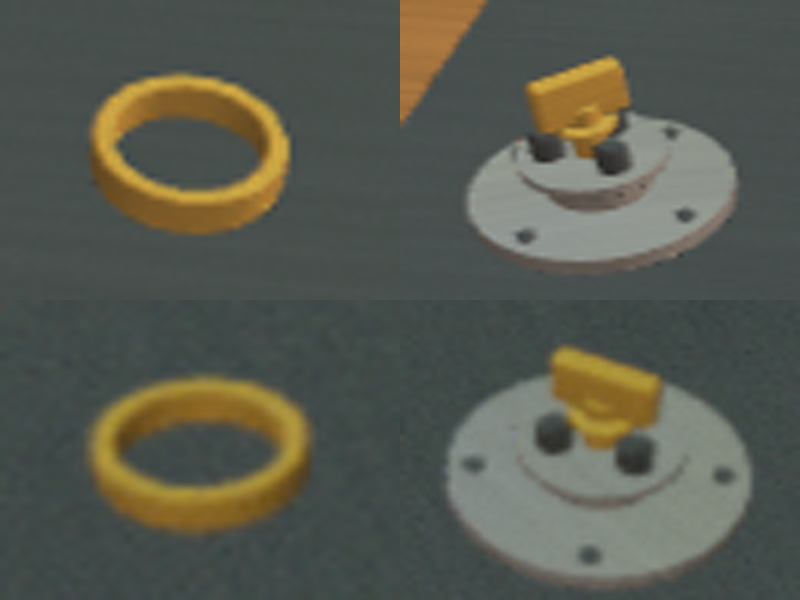

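The crops confirm the broad brass ring and the chuck, which has three dark pins and a brass wing. The bangle is at about (0.500, 0.2095) and the chuck at about (0.536, -0.223). Next I move above the bangle.

Request:
play_rows([
  [0.97,-0.86,0,0,0,0],
  [0.97,-0.86,0,0,0,0],
  [0.97,-0.86,0,0,0,0],
  [0.97,-0.86,0,0,0,0],
  [0.97,-0.86,-0.2,0,0,0],
], gripper=85.4)

```text
clock: 0.72
ee_pos: [0.3268, 0.3632, 0.244]
tool_rot: [0.82, 0.573, 0.0, -0.0]
force: [0.7, 0.0, 0.0]
width: 1.0
```

Request:
play_rows([
  [0.97,-0.86,-0.6,0,0,0],
  [0.97,-0.86,-0.6,0,0,0],
  [0.97,-0.86,-0.6,0,0,0],
  [0.97,-0.86,-0.6,0,0,0],
  [0.97,-0.86,-0.6,0,0,0],
])

```text
clock: 1.35
ee_pos: [0.472, 0.234, 0.1531]
tool_rot: [0.82, 0.573, -0.0, -0.0]
force: [0.8, 0.4, -0.3]
width: 1.001
```

Request:
play_rows([
  [0.97,-0.83,-0.2,0,0,0],
  [0,0,0,0,0,0],
  [0,0,0,0,0,0],
])

```text
clock: 1.72
ee_pos: [0.4999, 0.2101, 0.1477]
tool_rot: [0.82, 0.573, -0.001, -0.0]
force: [-0.8, -0.0, -0.3]
width: 0.998
```

Run:
```python
from h import *
o=r.get_obs(); i=r.camera_info("wrist"); im=r.read_camera("wrist"); print(o["ee_pos"],o["tool_rot"],o["q"],i)
cv2.imwrite("pics/w1.png",im[:,:,::-1])
for b in blobs(brass(im),(0,0,640,480),60)[:6]:
    e=cv2.fitEllipse(cv2.convexHull(b)); print(cv2.contourArea(b),e,onplane("wrist",e[0],.018,i))
```

```text
[0.49992573 0.21005377 0.14766678] [ 8.19755924e-01  5.72712621e-01 -5.85808404e-04 -3.67254564e-04] [ 3.97510321e-01  3.53298018e-01 -2.81705197e-01  9.37093193e-01
  4.71147246e-04  7.48683800e-01] {'mtx': array([[371.64829954,   0.        , 320.04497255],
       [  0.        , 371.64829954, 235.35113656],
       [  0.        ,   0.        ,   1.        ]]), 'R': array([[ 3.44285056e-01,  9.38865075e-01, -4.13984986e-04],
       [ 9.05828904e-01, -3.32054573e-01,  2.63085075e-01],
       [ 2.46863923e-01, -9.09512592e-02, -9.64772549e-01]]), 't': array([-0.36983633, -0.3897856 ,  0.17542011])}
57500.0 ((595.3726806640625, 191.23831176757812), (320.994873046875, 556.1912231445312), 147.59597778320312) [0.5457775  0.44144932 0.018     ]Traceback (most recent call last):
  File "<stdin>", line 5, in <module>
cv2.error: OpenCV(4.12.0) /io/opencv/modules/imgproc/src/shapedescr.cpp:361: error: (-201:Incorrect size of input array) There should be at least 5 points to fit the ellipse in function 'fitEllipseNoDirect'
```

View pics/w1.png

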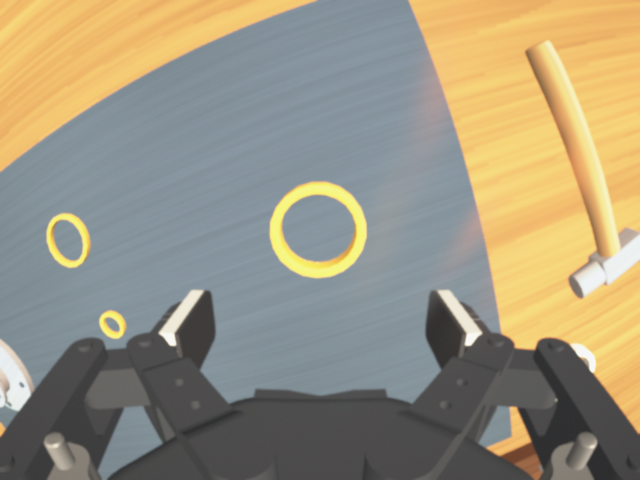

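Wrist view: the bangle is at about (319,230), between the fingers, with nothing close by.

Run:
```python
from h import *
im=cv2.imread("pics/w1.png")[:,:,::-1].copy(); i=r.camera_info("wrist")
b=blobs(brass(im),(250,160,400,290),60)[0]; e=cv2.fitEllipse(cv2.convexHull(b)); print(cv2.contourArea(b),e,onplane("wrist",e[0],.022,i))
pts=np.array([onplane("wrist",p[0],.022,i)[:2] for p in cv2.convexHull(b)],np.float32); print(cv2.minEnclosingCircle(pts))
```

```text
6993.0 ((317.61981201171875, 229.30650329589844), (94.85140991210938, 95.48209381103516), 60.744388580322266) [0.49628455 0.21048323 0.022     ]
((0.49684226512908936, 0.20958366990089417), 0.03451511636376381)
```

Request:
play_rows([
  [-0.06,0,-1,0,0,0],
  [0,0,-1,0,0,0],
  [0,0,-1,0,0,0],
  [0,0,-0.7,0,0,0],
  [0,0,-0.3,0,0,0],
])

```text
clock: 2.4
ee_pos: [0.4972, 0.2106, 0.0272]
tool_rot: [0.819, 0.574, -0.001, -0.0]
force: [-0.5, -0.5, 0.7]
width: 1.001
```

Request:
play_rows([
  [0,0,-0.24,0,0,0],
  [0,0,0,0,0,0],
])

```text
clock: 2.65
ee_pos: [0.4987, 0.2104, 0.021]
tool_rot: [0.82, 0.573, 0.0, 0.0]
force: [-0.2, 0.3, 0.4]
width: 1.0
```

Request:
play_rows([
  [0,0,0,0,0,0],
  [0,0,0,0,0,0],
  [0,0,0,0,0,0],
  [0,0,0,0,0,0],
  [0,0,0,0,0,0],
], gripper=50)

```text
clock: 3.28
ee_pos: [0.4993, 0.2103, 0.0224]
tool_rot: [0.82, 0.573, 0.001, 0.0]
force: [-1.6, 0.2, 6.9]
width: 0.76
```

Run:
```python
from h import *
print(r.get_obs()); im=r.read_camera("wrist"); cv2.imwrite("pics/w2.png",im[:,:,::-1])
```

```text
{'clock': 3.275, 'q': array([ 3.98656947e-01,  4.84022701e-01, -4.53681118e-01,  6.31256932e-01,
        1.07311393e-05,  7.49814204e-01]), 'joint_vel': array([-2.44785234e-05,  2.34885565e-04, -1.14592368e-03, -1.03405645e-04,
        2.51980084e-03,  2.64911024e-04]), 'joint_torque': array([-1.46742244e-01, -4.24769819e+01,  1.79816097e+01, -9.36207566e-01,
        1.60714576e-02, -9.72408545e-02]), 'ee_pos': array([0.49931983, 0.21032251, 0.02242756]), 'tool_rot': array([8.19751039e-01, 5.72719296e-01, 8.98526194e-04, 1.87118958e-04]), 'force': array([-1.59715426,  0.24681554,  6.85588435]), 'ft_torque': array([-0.25894857,  0.39075539, -0.11983858]), 'width': 0.7604645314317436}
```

View pics/w2.png

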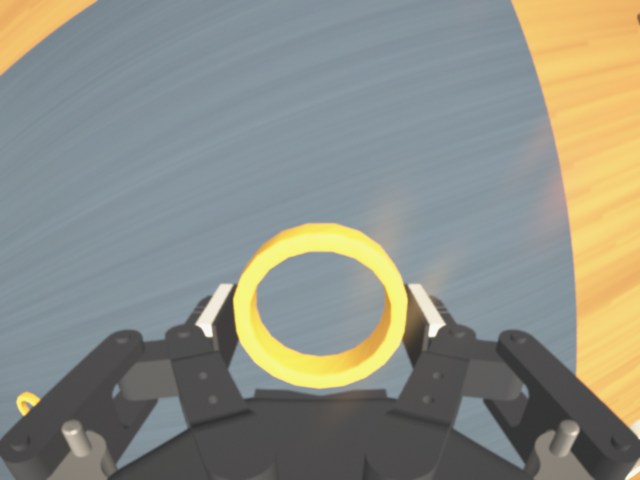

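Wrist view: the bangle (centre about (321,305)) is gripped between the pads, touching at about (237,310) and (405,310). Lifting it.

Request:
play_rows([
  [0,0,0.3,0,0,0],
  [0,0,0.7,0,0,0],
  [0,0,1,0,0,0],
  [0,0,1,0,0,0],
  [0,0,1,0,0,0],
])

```text
clock: 3.95
ee_pos: [0.4987, 0.21, 0.1423]
tool_rot: [0.82, 0.573, 0.0, 0.0]
force: [1.3, -0.0, -1.0]
width: 0.762
```

Request:
play_rows([
  [0,-0.3,0.6,0,0,0],
  [0,-0.6,0.3,0,0,0],
  [0,-0.9,0,0,0,0],
  [0.05,-1,0,0,0,0],
  [0.1,-1,0,0,0,0],
])

```text
clock: 4.58
ee_pos: [0.5024, 0.0943, 0.1674]
tool_rot: [0.82, 0.573, -0.001, -0.0]
force: [-0.0, 0.1, -0.5]
width: 0.762
```

Request:
play_rows([
  [0.1,-1,0,0,0,0],
  [0.1,-1,0,0,0,0],
  [0.1,-1,0,0,0,0],
  [0.1,-1,0,0,0,0],
  [0.1,-1,0,0,0,0],
])

```text
clock: 5.2
ee_pos: [0.5173, -0.0556, 0.1674]
tool_rot: [0.82, 0.573, -0.001, -0.0]
force: [0.2, 0.3, -1.5]
width: 0.766
```

Request:
play_rows([
  [0,-0.6,0,0,0,0],
  [0,-0.4,0,0,0,0],
  [0,0,0,0,0,0],
  [0,0,0,0,0,0],
])

```text
clock: 5.7
ee_pos: [0.5181, -0.0832, 0.1677]
tool_rot: [0.819, 0.573, 0.0, -0.0]
force: [0.3, -1.0, -1.7]
width: 0.763
```

Run:
```python
from h import *
o=r.get_obs();print(o["ee_pos"],o["width"],o["q"]); im=r.read_camera("wrist"); cv2.imwrite("pics/w3.png",im[:,:,::-1])
i=r.camera_info("wrist"); np.savez("w3.npz",**i)
```

```text
[ 0.5180616  -0.08323044  0.1677449 ] 0.7634355375484937 [-1.59578994e-01  3.08764248e-01 -2.92283607e-01  9.70076267e-01
  4.91828983e-04  1.90489628e-01]
```

View pics/w3.png

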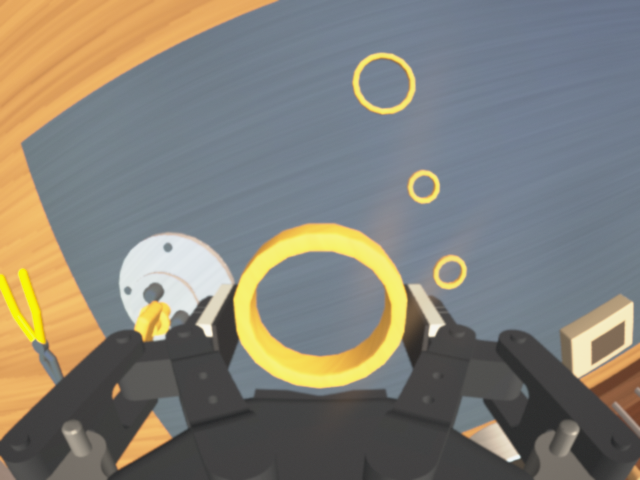

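Wrist view: the bangle is held level (ring centre about (321,305)). The chuck foot is at about (175,290) with the wing at (152,318), partly hidden by the left finger. Measuring the chuck centre and the bangle's offset from the TCP.

```bash
cat >> h.py <<'E'
from scipy.optimize import least_squares
def circ(pts,rad):
    f=lambda p:np.hypot(*(pts-p).T)-rad
    s=least_squares(f,pts.mean(0),loss="soft_l1",f_scale=.001); return s.x,np.sqrt(np.mean(s.fun**2))
def bangle_c(im,i,z,roi=(200,200,440,392)):
    b=blobs(brass(im),roi,60)[0]
    P=np.array([onplane("wrist",p[0],z,i)[:2] for p in cv2.convexHull(b)]); return circ(P,.034)
E
python3 - <<'E'
from h import *
im=cv2.imread("pics/w3.png")[:,:,::-1].copy(); i=dict(np.load("w3.npz")); print(-i["R"].T@i["t"])
print("bangle",bangle_c(im,i,.1677-.0004))
hs=cv2.cvtColor(im,cv2.COLOR_RGB2HSV); g=cv2.inRange(hs,(80,0,185),(180,60,255))
x0,y0,x1,y1=(105,220,236,340); b=blobs(g,(x0,y0,x1,y1),300)[0]; print(cv2.boundingRect(b))
P=np.array([p[0] for p in b]); P=P[(P[:,1]<310)&((P[:,0]<165)|(P[:,1]<260))]
# keep the outer boundary only: farthest point per angle about the foot's rough centre
c=np.array([178,290]); a=np.round(np.degrees(np.arctan2(*(P-c).T[::-1]))/4); d=np.hypot(*(P-c).T)
Q=np.array([P[a==k][d[a==k].argmax()] for k in np.unique(a)]); print(len(Q))
print("foot",circ(np.array([onplane("wrist",q,.016,i)[:2] for q in Q]),.055))
print("cross foot",cross("scene",(202.85,268.95),"side",(356.73,319.59)))
E
```

```text
[ 0.45510341 -0.05956544  0.29168959]
bangle (array([ 0.5163294 , -0.08179267]), np.float64(0.0007015869760468424))
(119, 236, 111, 82)
46
foot (array([ 0.53444592, -0.22203543]), np.float64(0.011196815262981068))
cross foot (array([ 0.53480189, -0.22256903,  0.01250965]), np.float64(0.002643346972645928))
```

Request:
play_rows([
  [0.1,-0.6,0,0,0,0],
  [0.15,-1,0,0,0,0],
  [0.15,-1,0,0,0,0],
  [0.1,-1,0,0,0,0],
  [0.05,-0.7,0,0,0,0],
])

```text
clock: 6.38
ee_pos: [0.535, -0.2147, 0.1677]
tool_rot: [0.82, 0.573, 0.0, 0.0]
force: [0.4, 0.5, -0.7]
width: 0.765
```

Request:
play_rows([
  [0.03,-0.37,-0.2,0,0,0],
  [0,0,-0.3,0,0,0],
  [0,0,0,0,0,0],
  [0,0,0,0,0,0],
])

```text
clock: 6.88
ee_pos: [0.5354, -0.2231, 0.1526]
tool_rot: [0.819, 0.573, -0.0, -0.0]
force: [1.0, 0.4, -0.5]
width: 0.764
```

Run:
```python
from h import *
o=r.get_obs();print(o["ee_pos"],o["width"],o["q"]); i=r.camera_info("wrist"); im=r.read_camera("wrist"); cv2.imwrite("pics/w4.png",im[:,:,::-1]); s=[r.read_camera(n)[:,:,::-1] for n in("scene","side")]
np.savez("w4.npz",**i)
a=im[60:460,60:580,::-1]
t=[cv2.resize(s[0][170:290,130:290],(400,300)),cv2.resize(s[1][230:350,280:440],(400,300))]
cv2.imwrite("pics/s4a.png",s[0]);cv2.imwrite("pics/s4b.png",s[1])
cv2.imwrite("pics/m4.png",np.vstack([cv2.resize(im[190:400,180:460,::-1],(400,300)),t[1]]) if 0 else np.hstack([cv2.resize(im[150:400,180:460,::-1],(448,400)),cv2.resize(t[1],(350,400))]))
```

```text
[ 0.53537943 -0.22306358  0.15260027] 0.7638956668745084 [-3.94859569e-01  4.09038527e-01 -1.78366891e-01  9.84210025e-01
  1.65792794e-04 -4.52346061e-02]
```

View pics/w4.png

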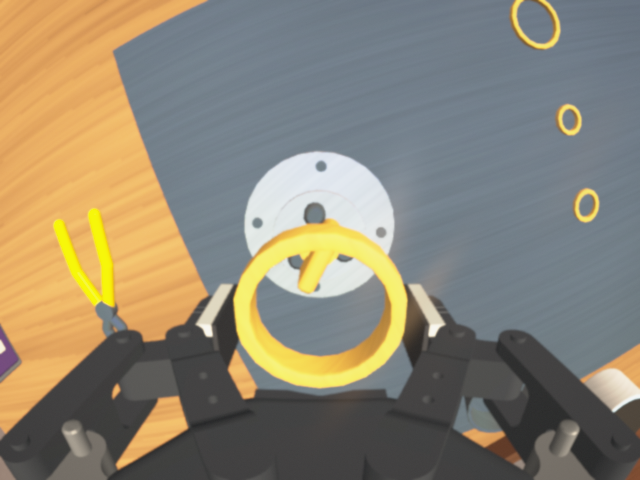

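Wrist view: the chuck foot spans about (245..394, 152..297). The pins are at (315,212), (297,262) and (345,255), the foot holes at (321,166), (257,222), (381,232) and (315,287), and the wing runs to (308,290).

Run:
```python
from h import *
im=cv2.imread("pics/w4.png")[:,:,::-1].copy(); i=dict(np.load("w4.npz"))
print("bangle",bangle_c(im,i,.1526-.0004))
hs=cv2.cvtColor(im,cv2.COLOR_RGB2HSV); g=cv2.inRange(hs,(60,0,175),(180,55,255)); b=blobs(g,(230,140,410,300),500)[0]; print(cv2.boundingRect(b))
P=np.array([p[0] for p in b]); c=np.array([319,225]); d=np.hypot(*(P-c).T); P=P[(P[:,1]<240)&(d>65)]
print("foot",circ(np.array([onplane("wrist",q,.016,i)[:2] for q in P]),.055),len(P))
H=np.array([onplane("wrist",q,.016,i)[:2] for q in [(321,166),(257,222),(381,232)]]); print("hole mid",(H[1]+H[2])/2,np.degrees(np.arctan2(*(H[2]-H[1])[::-1])))
pins=np.array([onplane("wrist",q,.056,i)[:2] for q in [(315,211),(296,262),(346,254)]]); 
print("pins",pins,np.linalg.norm(pins[0]-pins[1]))
w=[onplane("wrist",q,.092,i)[:2] for q in [(328,245),(307,290)]]; v=w[0]-w[1]; print("wing yaw",np.degrees(np.arctan2(v[1],v[0])),w, "end-mid (axis)",w[1]+v/np.linalg.norm(v)*.02)
print("axis dir pins",[np.degrees(np.arctan2(*(p-[.5345,-.2225])[::-1])) for p in pins])
```

```text
bangle (array([ 0.53378226, -0.22181105]), np.float64(0.0008041133183049359))
(244, 151, 151, 105)
foot (array([ 0.53398586, -0.22264752]), np.float64(0.0002833573947352458)) 239
hole mid [ 0.5332267  -0.22225407] 65.18698337570474
pins [[ 0.51368594 -0.21773257]
 [ 0.54023024 -0.24028426]
 [ 0.54600987 -0.20900274]] 0.034830710987951756
wing yaw 136.22385255013006 [array([ 0.52613145, -0.21464714]), array([ 0.54619451, -0.2338709 ])] end-mid (axis) [ 0.53175354 -0.22003404]
axis dir pins [np.float64(167.09902639432042), np.float64(-72.14060923384159), np.float64(49.54392130516273)]
```

View pics/m4.png

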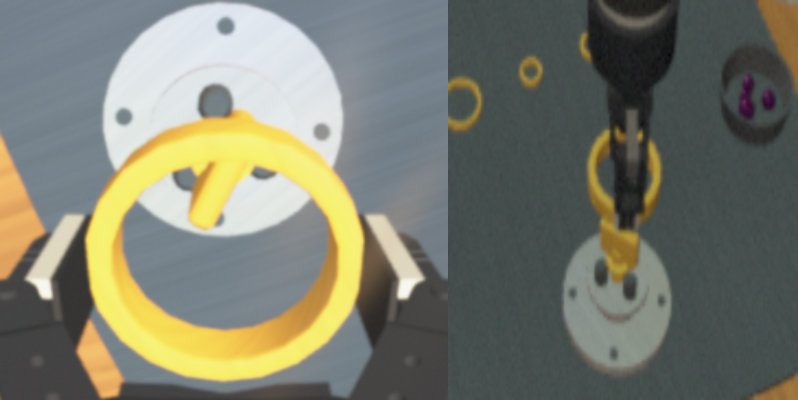

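Wrist and static views agree: the bangle is within about 1 mm of the chuck axis. Lowering.

Request:
play_rows([
  [0,-0.02,-0.5,0,0,0],
  [0,0,-0.8,0,0,0],
  [0,0,-0.8,0,0,0],
  [0,0,-0.4,0,0,0],
  [0,0,0,0,0,0],
])

```text
clock: 7.65
ee_pos: [0.5347, -0.2242, 0.0766]
tool_rot: [0.82, 0.573, -0.001, -0.001]
force: [0.3, -0.2, -1.1]
width: 0.763
```

Request:
play_rows([
  [0,0,-0.15,0,0,0],
  [0,0,-0.15,0,0,0],
  [0,0,-0.15,0,0,0],
  [0,0,-0.1,0,0,0],
  [0,0,0,0,0,0],
])

```text
clock: 8.28
ee_pos: [0.5354, -0.2245, 0.0611]
tool_rot: [0.82, 0.573, -0.0, -0.0]
force: [-0.0, 0.2, -1.1]
width: 0.759
```

Request:
play_rows([
  [0,0,-0.06,0,0,0],
  [0,0,-0.04,0,0,0],
  [0,0,0,0,0,0],
])

```text
clock: 8.65
ee_pos: [0.5356, -0.2245, 0.0582]
tool_rot: [0.82, 0.573, -0.0, -0.0]
force: [0.3, 0.6, -0.7]
width: 0.766
```

Request:
play_rows([
  [0,0,-0.04,0,0,0],
  [0,0,0,0,0,0],
])

```text
clock: 8.9
ee_pos: [0.5358, -0.2246, 0.0575]
tool_rot: [0.82, 0.573, 0.0, 0.0]
force: [-1.3, -0.1, 2.7]
width: 0.766
```

Light contact at the expected height, so I let go.

Request:
play_rows([
  [0,0,0,0,0,0],
  [0,0,0,0,0,0],
  [0,0,0,0,0,0],
  [0,0,0,0,0,0],
  [0,0,0,0,0,0],
], gripper=85.4)

```text
clock: 9.52
ee_pos: [0.5356, -0.2246, 0.0571]
tool_rot: [0.82, 0.573, 0.0, -0.0]
force: [-0.1, 0.4, -0.6]
width: 1.0
```

Request:
play_rows([
  [0,0,0.3,0,0,0],
  [0,0,0.7,0,0,0],
  [0,0,1,0,0,0],
  [0,0,1,0,0,0],
  [0,0,0.8,0,0,0],
])

```text
clock: 10.15
ee_pos: [0.536, -0.2248, 0.1732]
tool_rot: [0.82, 0.573, 0.0, 0.001]
force: [-0.6, 0.2, -0.1]
width: 1.001
```

Request:
play_rows([
  [0,0,0,0,0,0],
  [0,0,0,0,0,0],
])

```text
clock: 10.4
ee_pos: [0.5352, -0.2244, 0.1706]
tool_rot: [0.82, 0.573, -0.0, -0.0]
force: [-0.2, 0.5, 0.0]
width: 1.0
```

Run:
```python
from h import *
o=r.get_obs();print(o["ee_pos"],o["width"],o["q"]); i=r.camera_info("wrist"); im=r.read_camera("wrist"); cv2.imwrite("pics/w5.png",im[:,:,::-1]); s=[r.read_camera(n)[:,:,::-1] for n in("scene","side")]
np.savez("w5.npz",**i)
cv2.imwrite("pics/m5.png",np.hstack([cv2.resize(im[150:400,180:460,::-1],(448,400)),cv2.resize(s[1][270:350,320:390],(350,400))]))
```

```text
[ 0.53521539 -0.22442926  0.17062346] 0.999675321346213 [-3.97051175e-01  3.96875372e-01 -1.47758545e-01  1.02685197e+00
 -5.77160456e-06 -4.62050738e-02]
```

View pics/m5.png

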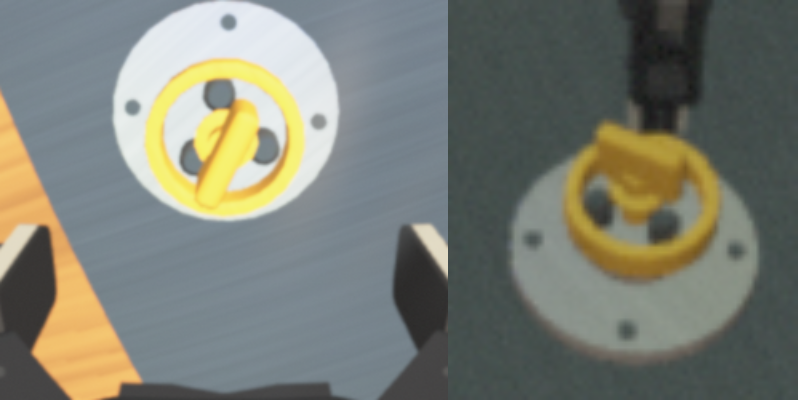

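The bangle lies on the shoulder round the three pins. In the full wrist image the wing's top face runs from about (330,216) to (309,277). Working out the wing yaw and the axis.

Run:
```python
from h import *
im=cv2.imread("pics/w5.png")[:,:,::-1].copy(); i=dict(np.load("w5.npz"))
w=np.array([onplane("wrist",q,.092,i)[:2] for q in [(330.5,216),(308.5,278)]]); v=w[0]-w[1]; print("wing yaw",np.degrees(np.arctan2(v[1],v[0])),"len",np.linalg.norm(v),"mid",w.mean(0))
print("bangle",bangle_c(im,i,.057,(260,180,380,295)))
pins=np.array([onplane("wrist",(180+.625*x,150+.625*y),.056,i)[:2] for x,y in[(219,93),(191,157),(264,145)]]);c=pins.mean(0);print("pins",c,[np.degrees(np.arctan2(*(p-c)[::-1])) for p in pins])
hs=cv2.cvtColor(im,cv2.COLOR_RGB2HSV); g=cv2.inRange(hs,(60,0,175),(180,55,255)); b=blobs(g,(240,140,410,300),500)[0]; print(cv2.boundingRect(b))
P=np.array([p[0] for p in cv2.convexHull(b)]); print("foot",circ(np.array([onplane("wrist",q,.016,i)[:2] for q in P]),.055),len(P))
x=r.get_obs()["tool_rot"]; from scipy.spatial.transform import Rotation as S
print("tool x yaw",np.degrees(np.arctan2(*S.from_quat(x).as_matrix()[:2,0][::-1])),S.from_quat(x).as_matrix()[:,2])
```

```text
wing yaw 141.12582086622623 len 0.039184221948486614 mid [ 0.53103698 -0.22276134]
bangle (array([ 0.53428116, -0.22321499]), np.float64(0.0009700610574029639))
pins [ 0.53176623 -0.22226791] [np.float64(167.86309311047287), np.float64(-72.5852131779565), np.float64(51.02965254515458)]
(250, 150, 142, 138)
foot (array([ 0.53366976, -0.22256084]), np.float64(0.0001817537014540788)) 49
tool x yaw 69.89952327182147 [-2.25456875e-03  9.63730679e-04 -9.99996994e-01]
```

The bangle sits at the axis to within about 1 mm. The wing yaw is 141°, so I turn the tool about 161° counter-clockwise (q6 to about -2.85) to leave room for the full clockwise stroke.

Request:
play_rows([
  [-0.03,0.06,0,0,0,1],
  [0,0,0,0,0,1],
  [0,0,0,0,0,1],
  [0,0,0,0,0,1],
  [0,0,0,0,0,1],
])

```text
clock: 11.18
ee_pos: [0.5341, -0.2225, 0.17]
tool_rot: [0.572, 0.82, -0.0, -0.001]
force: [0.7, 0.0, -0.4]
width: 0.998
```

Request:
play_rows([
  [0,0,0,0,0,1],
  [0,0,0,0,0,1],
  [0,0,0,0,0,1],
  [0,0,0,0,0,1],
  [0,0,0,0,0,1],
])

```text
clock: 11.8
ee_pos: [0.5341, -0.2225, 0.17]
tool_rot: [0.257, 0.966, 0.0, -0.001]
force: [0.2, -0.0, -0.2]
width: 0.996
```

Request:
play_rows([
  [0,0,0,0,0,1],
  [0,0,0,0,0,1],
  [0,0,0,0,0,1],
  [0,0,0,0,0,1],
  [0,0,0,0,0,1],
])

```text
clock: 12.42
ee_pos: [0.5341, -0.2226, 0.17]
tool_rot: [-0.089, 0.996, 0.0, -0.001]
force: [0.4, -0.2, -0.2]
width: 0.996
```

Request:
play_rows([
  [0,0,0,0,0,1],
  [0,0,0,0,0,1],
  [0,0,0,0,0,1],
  [0,0,0,0,0,1],
  [0,0,0,0,0,1],
])

```text
clock: 13.05
ee_pos: [0.5341, -0.2225, 0.17]
tool_rot: [-0.424, 0.906, 0.001, -0.001]
force: [0.4, -0.4, 0.4]
width: 1.003
```

Request:
play_rows([
  [0,0,-0.5,0,0,0.15],
  [0,0,-0.8,0,0,0],
  [0,0,-0.5,0,0,0],
  [0,0,0,0,0,0],
  [0,0,0,0,0,0],
])

```text
clock: 13.68
ee_pos: [0.535, -0.2229, 0.1173]
tool_rot: [-0.431, 0.902, -0.0, 0.0]
force: [-0.5, 0.1, -0.3]
width: 0.999
```

Run:
```python
from h import *
o=r.get_obs();print(o["ee_pos"],o["width"],o["q"]); i=r.camera_info("wrist"); im=r.read_camera("wrist"); cv2.imwrite("pics/w6.png",im[:,:,::-1])
np.savez("w6.npz",**i)
```

```text
[ 0.53499375 -0.22293699  0.11733122] 0.9987259589496961 [-3.94817011e-01  4.35977828e-01 -2.34887728e-01  8.99508118e-01
 -2.04206449e-05 -2.85707272e+00]
```

View pics/w6.png

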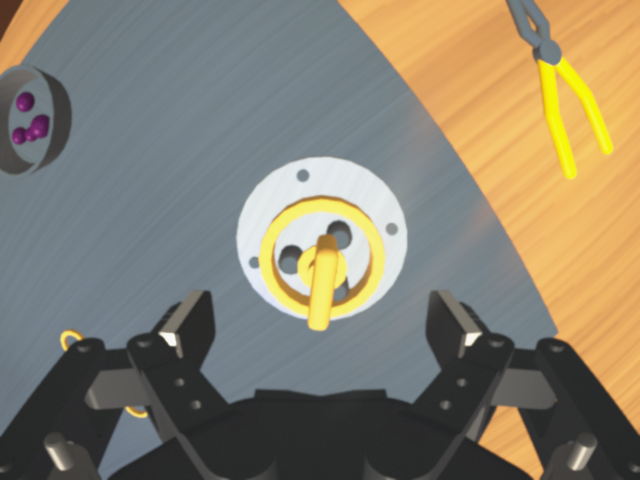

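Wrist view: the wing runs from (327,240) to (318,325), almost square to the jaws. I compute the small yaw and axis error.

Run:
```python
from h import *
from scipy.spatial.transform import Rotation as S
im=cv2.imread("pics/w6.png")[:,:,::-1].copy(); i=dict(np.load("w6.npz"))
w=np.array([onplane("wrist",q,.092,i)[:2] for q in [(327,237),(318,327)]]); v=w[0]-w[1]; print("wing yaw",np.degrees(np.arctan2(v[1],v[0])),"len",np.linalg.norm(v),"mid",w.mean(0))
M=S.from_quat(r.get_obs()["tool_rot"]).as_matrix(); print("tool y yaw",np.degrees(np.arctan2(M[1,1],M[0,1])))
hs=cv2.cvtColor(im,cv2.COLOR_RGB2HSV); g=cv2.inRange(hs,(60,0,175),(180,55,255)); b=blobs(g,(230,140,420,325),500)[0]
P=np.array([p[0] for p in cv2.convexHull(b)]); P=P[P[:,1]<290];print("foot",circ(np.array([onplane("wrist",q,.016,i)[:2] for q in P]),.055),len(P))
print("bangle",bangle_c(im,i,.057,(255,190,390,322)))
```

```text
wing yaw -44.073108808194576 len 0.0428719717675229 mid [ 0.53729907 -0.22542699]
tool y yaw 141.08588488397385
foot (array([ 0.53382382, -0.22261463]), np.float64(9.23653016798951e-05)) 44
bangle (array([ 0.53662195, -0.22423389]), np.float64(0.0010789780978714982))
```

Request:
play_rows([
  [0,0,-0.6,0,0,-0.3],
  [0,0,-0.4,0,0,0],
  [0,0,-0.14,0,0,0],
  [0,0,0,0,0,0],
])

```text
clock: 14.22
ee_pos: [0.5347, -0.2227, 0.0829]
tool_rot: [-0.412, 0.911, 0.0, -0.0]
force: [0.7, 0.8, -0.3]
width: 1.002
```

Request:
play_rows([
  [0,0,0,0,0,0],
  [0,0,0,0,0,0],
  [0,0,0,0,0,0],
  [0,0,0,0,0,0],
  [0,0,0,0,0,0],
], gripper=0)

```text
clock: 14.85
ee_pos: [0.5344, -0.2235, 0.0832]
tool_rot: [-0.412, 0.911, -0.001, -0.001]
force: [-2.2, -3.5, 2.4]
width: 0.104
```

Request:
play_rows([
  [0,0,0,0,0,0],
  [0,0,0,0,0,0],
  [0,0,0,0,0,0],
  [0,0,0,0,0,0],
])

```text
clock: 15.35
ee_pos: [0.5343, -0.2235, 0.0831]
tool_rot: [-0.412, 0.911, -0.001, -0.001]
force: [-2.4, -5.2, 3.6]
width: 0.102
```

Run:
```python
from h import *
o=r.get_obs();print(o["ee_pos"],o["width"],o["q"],o["force"],o["ft_torque"])
```

```text
[ 0.53433826 -0.22353444  0.08311891] 0.10226349345438367 [-3.95342880e-01  4.67627118e-01 -2.82712665e-01  8.20431645e-01
 -1.67445911e-03 -2.81560309e+00] [-2.44632546 -5.19040255  3.61269206] [-0.86529373  0.64230944 -0.01693305]
```

The wing is gripped. Turning clockwise, with at least 109° to go before the stop.

Request:
play_rows([
  [0,-0.02,0,0,0,-0.5],
  [0,0,0,0,0,-1],
  [0,0,0,0,0,-1],
  [0,0,0,0,0,-1],
  [0,0,0,0,0,-0.5],
])

```text
clock: 15.98
ee_pos: [0.5342, -0.2236, 0.0832]
tool_rot: [-0.144, 0.99, -0.0, -0.0]
force: [-3.9, -3.1, 3.3]
width: 0.105
```

```bash
cat > st.py <<'E'
from workcell import r
import numpy as np
o=r.get_obs();q=o["q"];print(o["clock"],o["ee_pos"],o["width"],"yaw",np.degrees(q[0]-q[5]+np.pi/2),"q6",q[5],o["force"],o["ft_torque"],"t6",o["joint_torque"][5])
E
python3 st.py
```

```text
15.975 [ 0.5342456  -0.22361353  0.08315955] 0.10500556520219383 yaw 196.5351739146296 q6 -2.2553838679764144 [-3.93466521 -3.13908351  3.25947938] [-0.63783294  0.67244051  0.05089804] t6 -0.30178106389939785
```

Request:
play_rows([
  [0,0,0,0,0,-1],
  [0,0,0,0,0,-1],
  [0,0,0,0,0,-1],
  [0,0,0,0,0,-1],
  [0,0,0,0,0,-1],
])

```text
clock: 16.6
ee_pos: [0.5341, -0.2236, 0.0832]
tool_rot: [0.204, 0.979, -0.0, -0.0]
force: [-3.2, -3.7, 4.2]
width: 0.111
```

Request:
play_rows([
  [0,0,0,0,0,-1],
  [0,0,0,0,0,-1],
  [0,0,0,0,0,-1],
  [0,0,0,0,0,-0.5],
  [0,0,0,0,0,0],
])

```text
clock: 17.23
ee_pos: [0.534, -0.2235, 0.0831]
tool_rot: [0.433, 0.901, -0.0, -0.0]
force: [-4.2, -3.0, 4.8]
width: 0.102
```

```bash
python3 st.py
```

```text
17.225 [ 0.53403919 -0.22354431  0.08314174] 0.10211558264666679 yaw 128.6986258088987 q6 -1.0714274040889116 [-4.20696698 -3.0045207   4.83397865] [-0.58633271  0.81227179 -0.06006164] t6 0.06282806396484375
```

Request:
play_rows([
  [0,0,0,0,0,-0.5],
  [0,0,0,0,0,-0.5],
  [0,0,0,0,0,0],
])

```text
clock: 17.6
ee_pos: [0.534, -0.2235, 0.0832]
tool_rot: [0.495, 0.869, -0.0, -0.0]
force: [-3.6, -2.7, 5.2]
width: 0.106
```

```bash
python3 st.py
```

```text
17.6 [ 0.53403093 -0.22352761  0.08315193] 0.10635359877770692 yaw 120.70327688526592 q6 -0.9318688535464222 [-3.61054398 -2.74415062  5.18533303] [-0.537208    0.85507854 -0.02344738] t6 0.04691762616857886
```

Request:
play_rows([
  [0,0,0,0,0,-0.5],
  [0,0,0,0,0,0],
])

```text
clock: 17.85
ee_pos: [0.534, -0.2235, 0.0831]
tool_rot: [0.525, 0.851, -0.0, -0.0]
force: [-3.7, -2.0, 5.6]
width: 0.106
```

```bash
python3 st.py
```

```text
17.85 [ 0.53402791 -0.22350714  0.08313102] 0.10604662753096726 yaw 116.70262529699225 q6 -0.8620462159737496 [-3.67609871 -2.00731299  5.57456895] [-0.57710876  0.83996937 -0.02776967] t6 0.04548567580059171
```

Request:
play_rows([
  [0,0,0,0,0,-0.5],
  [0,0,0,0,0,0],
])

```text
clock: 18.1
ee_pos: [0.534, -0.2235, 0.0831]
tool_rot: [0.554, 0.832, -0.0, -0.0]
force: [-4.0, -2.7, 4.7]
width: 0.101
```

```bash
python3 st.py
```

```text
18.1 [ 0.53402347 -0.2234717   0.08312772] 0.10076182232510614 yaw 112.7051550034852 q6 -0.7922335845467989 [-3.98374587 -2.67084432  4.71664872] [-0.58206922  0.84244972 -0.02730661] t6 0.045473340433090925
```

Request:
play_rows([
  [0,0,0,0,0,-0.5],
  [0,0,0,0,0,-0.5],
  [0,0,0,0,0,0],
])

```text
clock: 18.48
ee_pos: [0.534, -0.2235, 0.0831]
tool_rot: [0.611, 0.792, -0.0, -0.0]
force: [-5.2, -2.2, 5.4]
width: 0.106
```

```bash
python3 st.py
```

```text
18.475 [ 0.53399363 -0.22346371  0.08314018] 0.10561953261953182 yaw 104.70343694678787 q6 -0.6526067958474808 [-5.18397326 -2.2396485   5.38170206] [-0.58149373  0.86608133 -0.08831872] t6 0.046661716187372804
```

Request:
play_rows([
  [0,0,0,0,0,-0.5],
  [0,0,0,0,0,0],
])

```text
clock: 18.73
ee_pos: [0.534, -0.2234, 0.0831]
tool_rot: [0.638, 0.77, -0.0, -0.0]
force: [-4.7, -3.6, 5.1]
width: 0.104
```

```bash
python3 st.py
```

```text
18.725 [ 0.53398862 -0.22343241  0.08313819] 0.1039954564264908 yaw 100.70493070803911 q6 -0.582785084011224 [-4.7342355  -3.64000623  5.13773972] [-0.52304573  0.80606766 -0.04749503] t6 0.045247189700603485
```

Request:
play_rows([
  [0,0,0,0,0,-0.5],
  [0,0,0,0,0,-0.5],
  [0,0,0,0,0,0],
])

```text
clock: 19.1
ee_pos: [0.534, -0.2234, 0.0832]
tool_rot: [0.689, 0.725, -0.001, -0.0]
force: [-4.3, -2.8, 5.0]
width: 0.099
```

```bash
python3 st.py
```

```text
19.1 [ 0.53401357 -0.22340835  0.08321265] 0.0985031180940781 yaw 92.96562583698984 q6 -0.447362319901163 [-4.31646712 -2.84588365  5.01231521] [-0.61984612  0.91824657  1.41523729] t6 1.6070771589875221
```

Request:
play_rows([
  [0,0,0,0,0,-0.5],
  [0,0,0,0,0,0],
])

```text
clock: 19.35
ee_pos: [0.534, -0.2234, 0.0833]
tool_rot: [0.712, 0.702, -0.001, -0.0]
force: [-4.6, -4.8, 7.8]
width: 0.108
```

```bash
python3 st.py
```

```text
19.35 [ 0.53401756 -0.22337285  0.08330555] 0.10754399876684491 yaw 89.15817780333293 q6 -0.3805593102153366 [-4.58742193 -4.82987638  7.78757906] [-0.71500514  0.97301702  2.63115972] t6 2.739233896136284
```

The stop is reached: torque rose to 1.4 and then 2.6 N m. Extrapolating to zero torque puts the seat at a jaw yaw of about 97°, and the hole and pin directions suggest about 95.5°. Backing off, and first checking where the torque unwinds.

Request:
play_rows([
  [0,0,0,0,0,0.5],
  [0,0,0,0,0,0],
])

```text
clock: 19.6
ee_pos: [0.534, -0.2234, 0.0832]
tool_rot: [0.688, 0.725, -0.001, -0.0]
force: [-4.3, -3.2, 5.4]
width: 0.106
```

```bash
python3 st.py
```

```text
19.6 [ 0.53401741 -0.22340702  0.08320955] 0.10565207167095012 yaw 93.01177306292186 q6 -0.4480721340200658 [-4.26181636 -3.22334352  5.44379949] [-0.697383    0.93196508  1.49908181] t6 1.431124024093151
```

Request:
play_rows([
  [0,0,0,0,0,0.5],
  [0,0,0,0,0,0],
])

```text
clock: 19.85
ee_pos: [0.534, -0.2234, 0.0832]
tool_rot: [0.664, 0.748, -0.001, -0.0]
force: [-4.3, -3.7, 5.3]
width: 0.104
```

```bash
python3 st.py
```

```text
19.85 [ 0.53400624 -0.22344764  0.08315657] 0.10375007210539729 yaw 96.7656698846046 q6 -0.5139816568143941 [-4.271329   -3.67680211  5.30496335] [-0.61601322  0.87743315  0.06320152] t6 -0.05043472861871123
```

The torque unwinds to zero at 96.8° with no slip, so the target yaw is about 187°, or +90° from here.

Request:
play_rows([
  [0,0,0,0,0,0.5],
  [0,0,0,0,0,1],
  [0,0,0,0,0,1],
  [0,0,0,0,0,1],
  [0,0,0,0,0,1],
])

```text
clock: 20.48
ee_pos: [0.534, -0.2236, 0.0832]
tool_rot: [0.399, 0.917, -0.0, -0.0]
force: [-3.4, -2.4, 4.8]
width: 0.109
```

Request:
play_rows([
  [0,0,0,0,0,1],
  [0,0,0,0,0,1],
  [0,0,0,0,0,1],
  [0,0,0,0,0,1],
  [0,0,0,0,0,1],
])

```text
clock: 21.1
ee_pos: [0.5342, -0.2236, 0.0831]
tool_rot: [0.061, 0.998, -0.0, -0.0]
force: [-3.8, -3.5, 4.8]
width: 0.107
```

Request:
play_rows([
  [0,0,0,0,0,1],
  [0,0,0,0,0,0.75],
  [0,0,0,0,0,0],
  [0,0,0,0,0,0],
  [0,0,0,0,0,0],
])

```text
clock: 21.72
ee_pos: [0.5342, -0.2236, 0.0831]
tool_rot: [-0.058, 0.998, -0.0, -0.0]
force: [-3.6, -3.5, 4.7]
width: 0.107
```

```bash
python3 st.py
python3 - <<'E'
from h import *
s={n:r.read_camera(n)[:,:,::-1] for n in("scene","side","wrist")}
cv2.imwrite("pics/m7.png",np.hstack([cv2.resize(s["wrist"][150:400,180:460],(448,400)),cv2.resize(s["side"][270:350,320:390],(350,400))]))
E
```

```text
21.725 [ 0.53424807 -0.22362045  0.08313356] 0.10650185665475236 yaw 186.6563306206603 q6 -2.082961986530392 [-3.59957268 -3.46792341  4.71084475] [-0.57930842  0.80754575  0.06359493] t6 0.05084959091618657
```

View pics/m7.png

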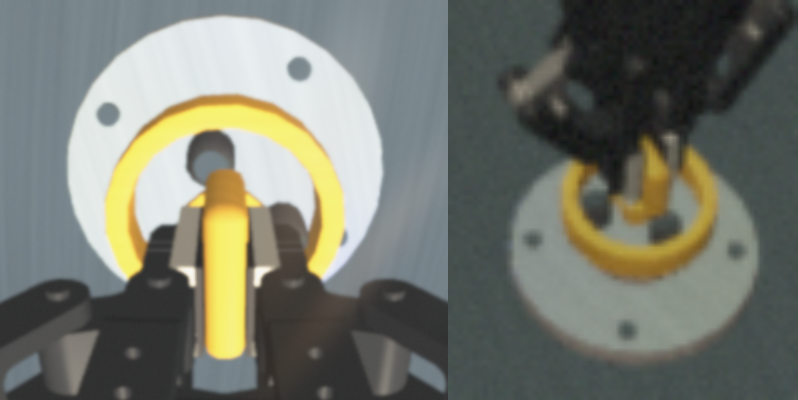

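The wing is held squarely between the pads. The bangle is flat round the pins and not touched by the fingers. Handing in.

```bash
python3 -c "
from workcell import r; print(r.sign_off())"; python3 st.py
```

```text
the job is handed in; nothing more can be done
None
the job is handed in; nothing more can be done
```

I put the brass bangle over the jaws, turned the thumbscrew clockwise to its stop, backed it off a quarter turn, and handed in still gripping the wing, about 22 s into the 58 s. Signing off reports no verdict, so this rests on my own checks.

- **Bangle:** the last pictures show it flat on the shoulder round the three pins, clear of the fingers. My camera estimates put it within about 1–3 mm of the chuck axis. The wrist camera shifted by 2–3 mm between its two tool orientations.
- **Screw:** the stop showed as a torque rising to 2.6 N m, which unwound to zero at a jaw angle of about 97° with no slip. The final jaw angle is 186.7°, which is 90° back and puts the screw at about 1.83 rad. It is still, and held at a 9 mm reading (the wing is 10 mm thick).
- **Disagreements:** the seat angle worked out from the chuck's holes and pins was about 95.5° against 97° from torque, and early wing yaw readings differed by 5° (136° and 141°). Neither matters against the 15° allowance.
- **Forces and bystanders:** lateral load on the wing stayed below about 6 N. I moved nothing else on purpose and kept well above the other things, but I did not re-measure them.

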